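Hold a mended analyser rack in the bonding jig

TASK

A cracked sample rack has just had a green splint glued over the crack. Hang the white release liner over the middle of the jig's fence rail and let go of it, then stand the rack on the jig's bed with its splint against the liner, so that the liner covers the whole splint. Press the rack diagonally, down onto the bed and back against the fence, until the sprung rail has given about half of its travel, well short of its stop, and finish while still holding it there, upright with its foot flat, gently enough not to crush it, for the adhesive to grab; leave the timer, the adhesive bottle and the tape roll where they are.

Things in the scene. Friction and masses are not known exactly. Their poses are not given: they have to be found in the camera images.
- jig: Bonding jig fixed to the bench; its grey bed plate is 150 (x) by 300 (y) by 10 mm. Origin: centre of the underside. x points from the open front to the sprung fence rail, the way the rail gives; z up. Rail front face at rest: x = +16 mm; bed before it clear. Two blue spring housings behind the rail (x 43 to 75, y = -113 and +113 mm, 34 mm wide, tops at 44 mm); open between them.
- jig_bed: The jig's bed plate by itself, same origin and axes as the jig; its top face is 10 mm above the origin.
- rail_top (a point): On the horizontal steel fence bar of the jig, 12 mm thick (x), 260 mm long (y), 20 mm tall, its underside 20 mm clear of the bench and 10 mm clear of the bed. The point: middle of its top face, 40 mm above the bench; axes as the jig's. It moves with the rail.
- fence_rail (a joint): How far the sprung rail is pushed back along jig x: 0 at rest, stop at 0.012 m. Spring force 2 N at rest plus 1 N for every mm.
- liner: White rigid release liner, an inverted U standing open side down: 26 mm wide (x), 100 long (y), 30 tall; walls and top 4 mm; slot inside 18 mm wide, 26 deep; about 50 g. Origin: centre of the underside, between the feet; y along the slot, z up. Same after a half turn. Hung on the rail its feet are 4 mm above the bed, its top 44 mm above the bench.
- liner_web (a point): Middle of the inner top of the liner's slot, 26 mm above the liner's origin; it rests on the rail's top face when hung.
- rack: Beige ten-place analyser rack standing on the bench, solid for grasping: 24 mm wide (x), 232 mm long (y), 72 mm tall (thin prongs to 76), about 100 g. Origin: centre of its foot. Its +x side carries the green splint, so rack x must point the way of jig x.
- splint_face (a point): Middle of the outer face of the green splint, a plate 60 mm long (rack y), 24 mm tall, 2.5 mm thick on the rack's +x side: 14.5 mm from the rack's origin along x, 17 mm above its foot.
- timer: Cream timer standing on its edge, 36 by 66 by 73 mm, origin under its centre. Leave it alone.
- adhesive_bottle: Small white dropper bottle, 26 mm diameter, 73 mm tall, origin under its centre. Leave it alone.
- tape_roll: Brown roll of tape lying flat, 92 mm across, 48 mm tall, origin under its centre. Leave it alone.

How it is judged (in metres and radians):
On the way:
1. the liner hangs over the fence rail, let go (z of liner_web in the frame of rail_top between -0.003 and 0.003 m and x of liner_web in the frame of rail_top between -0.006 and 0.006 m and y of liner_web in the frame of rail_top between -0.06 and 0.06 m and angle between the y axis of liner and the y axis of rail_top, either way round below 0.15 rad and angle between liner's own z axis and vertical below 0.12 rad and contact force between liner and jig_bed below 0.05 N and contact force between the fingers and liner below 0.05 N and contact force between liner and jig above 0.1 N), for 0.2 s.
At the end, for the whole second after the job is handed in: Liner hung square over the rail (within 3 mm of seated); rack upright (0.06 rad), square (0.08 rad), foot within 2.5 mm of the bed, splint within 22 mm of the liner's middle; over 3 N on liner and on bed (bed under 40 N); rail held back 3 to 10 mm; robot still pressing (z of liner_web in the frame of rail_top between -0.003 and 0.003 m and x of liner_web in the frame of rail_top between -0.006 and 0.006 m and y of liner_web in the frame of rail_top between -0.06 and 0.06 m and angle between the y axis of liner and the y axis of rail_top, either way round below 0.15 rad and angle between liner's own z axis and vertical below 0.12 rad and contact force between liner and jig_bed below 0.05 N and value of joint fence_rail between 0.003 and 0.01 m and contact force between rack and liner above 3 N and contact force between rack and jig_bed between 3 and 40 N and contact force between liner and jig above 3 N and angle between rack's own z axis and vertical below 0.06 rad and angle between the x axis of rack and the x axis of jig, either way round below 0.08 rad and z of rack in the frame of jig_bed between 0.0075 and 0.0125 m and y of splint_face in the frame of liner between -0.022 and 0.022 m and horizontal distance between splint_face and liner_web below 0.03 m and linear speed of rack below 0.02 m/s and contact force between any of the fingers, the arm and rack above 1 N); the arm keeps its last pose, push and grip.
It fails at once if the timer, adhesive bottle or tape roll is pushed more than 30 mm (distance of any of timer, adhesive_bottle, tape_roll from where it was at the start of the episode above 0.03 m).
It fails at once if the rack is tipped over (angle between rack's own z axis and vertical above 0.6 rad).
It fails at once if the rack is crushed into the jig (more than 60 N) (contact force between rack and jig_bed above 60 N or contact force between rack and liner above 60 N).
It also fails if it takes over 58 s, if anything falls off the work surface, if the arm or the gripper's body presses on something with over 40 N, if the wrist force passes 120 N, or if a joint passes its speed limit or range.

ROBOT

A 6-joint arm with a two-finger parallel gripper is mounted at the origin on a cart in front of the work surface, level with it; the furniture and walls round the work are solid. World frame = base frame: x ahead of the robot, y to its left, z up, the work surface at z = 0. Lengths are in mm, angles in degrees, forces in N, time in s.
With the tool pointing down it reaches from about 325 to 925 mm from the base axis. Payload 3.1 kg.
Tool frame: the origin (TCP) lies at the very end of the fingers, on their centre line; the grasp point (between the pads) lies grasp_offset behind it (grasp_offset is the distance from the TCP to the grasp point, in mm); z points along the fingers, x is the direction in which the jaws open and shut, and the axes are right-handed (so a half turn about z gives the same grasp; the last joint's range is limited). The gripper opens to 85 mm and grips with 20 to 120 N. Pads are 22 mm wide; open, the fingers measure 114 mm over their backs; the gripper's body (76 mm by 85 mm) begins 54 mm behind the grasp point. The pads swing forward as they close: fully open they stand 13 mm farther back than shut.
Start: joints at [-78.163, 12.427, 92.441, -0, 75.132, -6.429], TCP at [195.913, -593.513, 231.3] pointing down, gripper open.
Joint ranges: [-157.48, 157.48], [-44.54, 120.13], [17.64, 146.25], [-64.5, 244.5], [7.68, 150.69], [-147.95, 147.95]. Speed limits (degrees/s): [159.86, 159.86, 180, 180, 180, 180].

INTERFACE

Orientations are given as [roll, pitch, yaw] about the fixed x, y, z axes, in that order (R = Rz(yaw) Ry(pitch) Rx(roll)).
In Python, from station import * gives the robot as it stands. Calls block until the motion is done:
- goto(position, orientation): joint-space move of the TCP to a pose.
- move_l(position, attitude=None, speed=150): straight line of the TCP; attitude=None keeps the orientation; speed is the mean speed in mm/s.
- move_j(angles): joint-space move.
- grip(opening, squeeze=None): finger opening in mm; squeeze is the grip in N (None keeps the last); returns when the fingers have stopped.
- wait(seconds).
- solve_ik(position, orientation): joint angles nearest the present ones, or None.
- get_obs(): the state.
- get_image(name): name is "side" or "top" or "wrist"; returns the picture (420x560x3 uint8, red, green, blue); there is no depth.
- get_calibration(name): a dict with "fx", "fy", "cx", "cy" (pixels), "R" (3x3) and "t" (3): a world point X has camera coordinates R X + t; the wrist camera has in their place "mount" (4x4, takes a point from camera to tool coordinates, whose origin is the TCP and whose axes are the tool frame's). Camera axes: x right, y down, z forward; pixel columns grow to the right and rows downward; lengths in mm; the calibration is good to about 2 mm. The wrist camera is an equidistant fisheye: a pixel r from the principal point sees the ray r / f radians off the axis. A picture is of the moment at which its call begins: read the wrist's pose just before it. get_calibration takes no time and is no camera call.
A pose or a line that the arm cannot do raises Unreachable and nothing moves.
- sign_off(): hands the job in, once; it reports no verdict.
Trained networks look in the newest picture that a camera, given by its name, has taken for a name from the list of things; names that differ only in an ending like _2 or _b are one class to them, and where a whole thing is asked for, a point or a joint stands for the part that bears it (a point fixed in the world has none). Each returns a list of dicts, best first, with "score" (0 to 1); they miss things now and then, are a little off and sometimes report something else, mostly with a low value. They report only what shows in the picture. A call takes as long as a camera call.
- spot_in(name, camera): "extent" ([centre column, centre row, width, height] in pixels, round what is visible of it).
- regions_of(name, camera): "region" (420x560 bool, what is visible of it) and "extent" ([centre column, centre row, width, height] in pixels, round what is visible of it).
The state is a dict: "t": time; "joint_pos": joint angles; "qvel": joint speeds; "effort": joint torques, N m; "tcp_pos": TCP position; "ee_rot": TCP orientation; "wrist_force": force on the tool from outside, world axes, zero at the start; "moment": the same for the moment, N m; "grip_width": finger opening in mm.
Only numpy, scipy, OpenCV 4.12 (cv2) and the standard library are available. Lean on these libraries where they do the work, as an engineer would, in place of code of your own. Each camera call takes 0.05 s, during which the arm holds its last target.

## Working session

There is one attempt and no reset: what is moved stays moved. The work goes in short steps, each a Python script; the robot and the scene stay as the last script left them, time stands still between calls to the robot, and variables do not carry over. Pictures are saved under pics/ and viewed, and the job is handed in when it is done.

```bash
ls; mkdir -p pics
python3 - <<'E'
from station import *
import cv2,numpy as np
o=get_obs(); print(o)
for n in ("side","top","wrist"):
    im=get_image(n); cv2.imwrite(f"pics/a_{n}.png",im[:,:,::-1]); print(n,get_calibration(n))
    for k in ("jig","liner","rack","splint_face","rail_top","timer","adhesive_bottle","tape_roll"):
        r=spot_in(k,n); print(n,k,[(np.round(d["extent"],1).tolist(),round(d["score"],2)) for d in r[:2]])
E
```

```text
pics
{'t': 0.0, 'joint_pos': array([-7.81632139e+01,  1.24771924e+01,  9.25287013e+01, -7.00299143e-04,
        7.51308358e+01, -6.42940085e+00]), 'qvel': array([ 0.02706035, -0.01370327,  0.02883436, -0.06668635,  0.01894439,
        0.05071806]), 'effort': array([ 3.24395178e-04, -3.96843624e+01, -3.03851151e+01, -3.39493920e-05,
        9.78743134e-03, -1.88354983e-05]), 'tcp_pos': array([ 195.73704625, -592.7058048 ,  229.96152238]), 'ee_rot': array([-1.79985361e+02,  1.35945187e-01, -7.17336152e+01]), 'wrist_force': array([ 0.07374959,  0.08334483, -0.03506381]), 'moment': array([0.0155907 , 0.00422522, 0.00740027]), 'grip_width': 85.05530463038019}
side {'fx': 416.2955454398237, 'fy': 416.2955454398237, 'cx': 282.90917242055656, 'cy': 213.67938599904767, 'R': array([[ 9.97320950e-01, -7.31493667e-02, -3.03200447e-04],
       [-3.39750994e-02, -4.59538985e-01, -8.87507529e-01],
       [ 6.47812812e-02,  8.85140153e-01, -4.60793115e-01]]), 't': array([-572.79002177,   41.41702035, 1101.95790361])}
side jig [([269.6, 193.8, 60.1, 53.3], 0.76), ([307.1, 263.6, 44.1, 88.2], 0.52)]
s
[... 1112 characters left out ...]
ive_bottle [([276.4, 146.9, 11.2, 19.1], 0.68)]
top tape_roll [([372.5, 173.3, 38.3, 36.3], 0.78)]
wrist {'fx': 325.19226210127806, 'fy': 325.19226210127806, 'cx': 284.85634179273643, 'cy': 211.60193693747783, 'mount': array([[ 9.99999809e-01, -1.74118163e-04,  5.93693574e-04,
        -3.78187806e-01],
       [-2.44065819e-05,  9.47734260e-01,  3.19060764e-01,
        -8.21688149e+01],
       [-6.18218014e-04, -3.19060718e-01,  9.47734075e-01,
        -1.42369603e+02],
       [ 0.00000000e+00,  0.00000000e+00,  0.00000000e+00,
         1.00000000e+00]])}
wrist jig []
wrist liner []
wrist rack []
wrist splint_face []
wrist rail_top []
wrist timer []
wrist adhesive_bottle []
wrist tape_roll []
```

View images.

View pics/a_side.png

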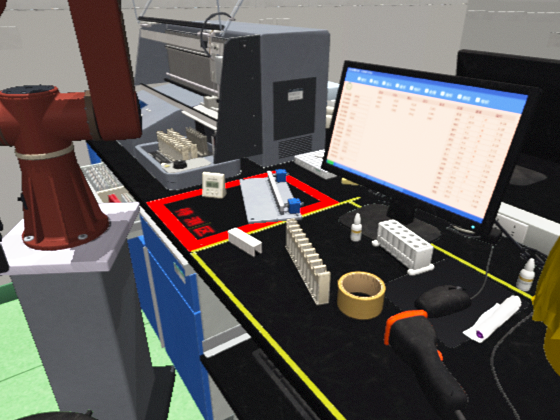

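View pics/a_top.png

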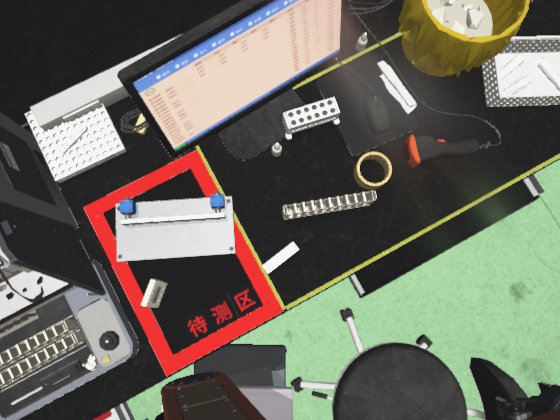

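Run:
```python
import cv2
im=cv2.imread("pics/a_top.png")[130:330,90:410]; cv2.imwrite("pics/a_topz.png",cv2.resize(im,(800,500),interpolation=cv2.INTER_CUBIC))
im=cv2.imread("pics/a_side.png")[150:330,180:400]; cv2.imwrite("pics/a_sidez.png",cv2.resize(im,(733,600),interpolation=cv2.INTER_CUBIC))
```

```text
(no output)
```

View pics/a_topz.png

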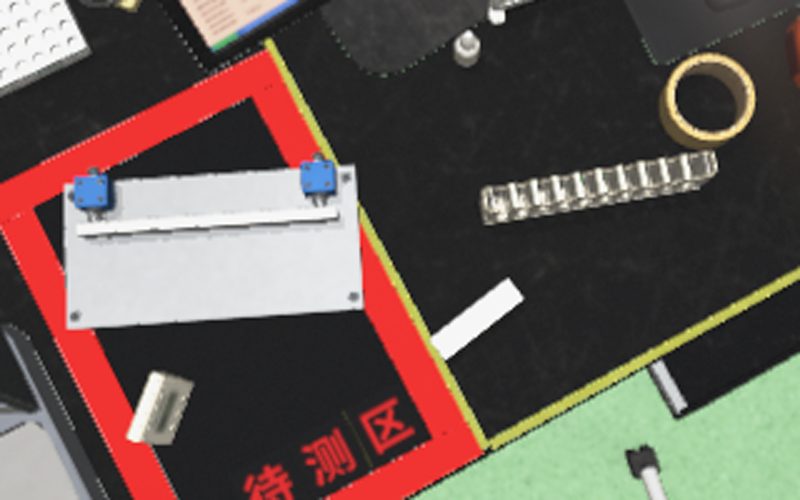

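View pics/a_sidez.png

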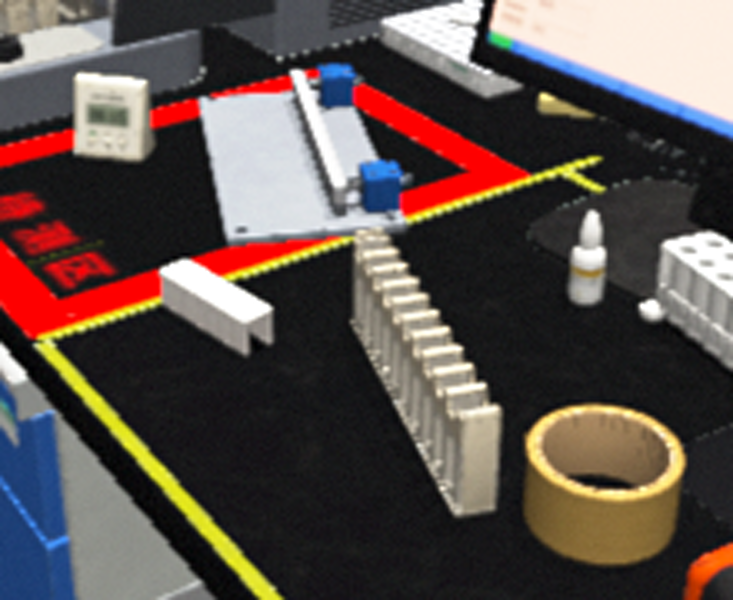

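```bash
cat > h.py <<'E'
from station import *
import numpy as np, cv2
from scipy.spatial.transform import Rotation as Ro
def ray(n,uv,T=None):
    c=get_calibration(n); u,v=uv
    if n!="wrist":
        d=c["R"].T@np.array([(u-c["cx"])/c["fx"],(v-c["cy"])/c["fy"],1]); return -c["R"].T@c["t"],d
    a=np.array([(u-c["cx"])/c["fx"],(v-c["cy"])/c["fy"]]); th=np.linalg.norm(a)
    dc=np.array([*(a/max(th,1e-9)*np.sin(th)),np.cos(th)])
    R=Ro.from_euler("xyz",T[1],degrees=True).as_matrix(); M=c["mount"]
    return R@M[:3,3]+T[0], R@M[:3,:3]@dc
def onz(n,uv,z,T=None):
    o,d=ray(n,uv,T); return (o+d*(z-o[2])/d[2])
def proj(n,X,T=None):
    c=get_calibration(n); X=np.atleast_2d(X)
    if n!="wrist":
        p=X@c["R"].T+c["t"]; return np.c_[c["fx"]*p[:,0]/p[:,2]+c["cx"],c["fy"]*p[:,1]/p[:,2]+c["cy"]]
    R=Ro.from_euler("xyz",T[1],degrees=True).as_matrix(); M=c["mount"]
    p=((X-T[0])@R-M[:3,3])@M[:3,:3]
    r=np.hypot(p[:,0],p[:,1]); th=np.arctan2(r,p[:,2]); s=c["fx"]*th/np.maximum(r,1e-9)
    return np.c_[p[:,0]*s+c["cx"],p[:,1]*s+c["cy"]]
def local(pose,P):  # pose x,y,yaw(deg); P nx3 -> world
    a=np.radians(pose[2]); R=np.array([[np.cos(a),-np.sin(a),0],[np.sin(a),np.cos(a),0],[0,0,1]])
    return np.atleast_2d(P)@R.T+[pose[0],pose[1],0]
def snap(n,f):
    o=get_obs(); T=(o["tcp_pos"],o["ee_rot"]); im=get_image(n); cv2.imwrite(f"pics/{f}.png",im[:,:,::-1]); return im,T
E
python3 - <<'E'
from h import *
z=lambda x,y:(x/2.5+90,y/2.5+130)
for nm,pts,h in [("bed",[(64,183),(355,165),(363,308),(68,329)],10),("rail",[(77,222),(338,206),(340,217),(78,236)],40),
  ("liner",[(510,278),(523,298),(445,358),(433,343)],30),("rack",[(481,186),(714,151),(718,176),(486,222)],74),("bottle",[(467,60)],0),("tape",[(755-95//2,100)],24),("timer",[(160,408)],50)]:
    w=np.array([onz("top",z(*p),h) for p in pts]); print(nm,np.round(w.mean(0),1)); print(np.round(w,0)[:,:2].tolist())
    for i in range(len(w)-1):
        d=w[i+1]-w[i]; print("  ",round(np.linalg.norm(d),1), round(np.degrees(np.arctan2(d[1],d[0])),1))
E
```

```text
bed [536.2 148.4  10. ]
[[596.0, 304.0], [624.0, 7.0], [477.0, -7.0], [447.0, 289.0]]
   298.3 -84.6
   148.4 -174.6
   297.0 95.6
rail [557.9 148.7  40. ]
[[552.0, 279.0], [576.0, 21.0], [565.0, 18.0], [538.0, 277.0]]
   259.5 -84.7
   11.4 -167.5
   260.2 95.9
liner [ 467.2 -123.    30. ]
[[509.0, -154.0], [490.0, -168.0], [428.0, -91.0], [442.0, -79.0]]
   23.9 -145.8
   98.6 128.9
   19.1 40.4
rack [ 600.7 -238.7   74. ]
[[595.0, -121.0], [637.0, -352.0], [612.0, -355.0], [559.0, -127.0]]
   234.2 -79.6
   25.4 -171.4
   234.4 103.0
bottle [ 743.4 -106.4    0. ]
[[743.0, -106.0]]
tape [ 701.9 -357.9   24. ]
[[702.0, -358.0]]
timer [372.  183.1  50. ]
[[372.0, 183.0]]
```

Run:
```python
from h import *
import station; print([k for k in dir(station) if not k.startswith("_")]); print(getattr(station,"grasp_offset",None))
print(solve_ik([467,-123,200],[180,0,39]),solve_ik([600,-240,200],[180,0,11]),solve_ik([557,150,200],[180,0,5.4]))
goto([467,-123,200],[180,0,39]); wait(.3); im,T=snap("wrist","b_liner"); print(get_obs()["t"],T)
for k in ("liner","rack","jig","rail_top"):
    for d in regions_of(k,"wrist")[:2]:
        print(k,round(d["score"],2),np.round(d["extent"],1))
```

```text
['Unreachable', 'get_calibration', 'get_image', 'get_obs', 'goto', 'grasp_offset', 'grip', 'move_j', 'move_l', 'regions_of', 'sign_off', 'solve_ik', 'spot_in', 'wait']
18.700000000000003
[-2.30900007e+01 -3.48424612e+00  1.12929551e+02 -2.54444375e-14
  7.05546952e+01 -6.20900007e+01] [-2.80200209e+01  1.64596623e+01  9.09859458e+01 -2.54444375e-14
  7.25543919e+01 -3.90200209e+01] [ 8.10215767e+00  8.25857831e+00  1.00748490e+02 -2.54444375e-14
  7.09929316e+01  2.70215767e+00]
3.6667 (array([ 466.97402499, -123.46576216,  199.99671304]), array([-1.79998355e+02,  2.69144604e-03,  3.89451646e+01]))
liner 0.88 [290.4 184.9  26.5  97.5]
liner 0.44 [498.6  87.3 106.1 171.6]
rack 0.78 [324.5 305.9 116.6 129.9]
jig 0.8 [463.8  91.9 192.4 183.8]
rail_top 0.7 [499.2  88.  104.  171.8]
```

View pics/b_liner.png

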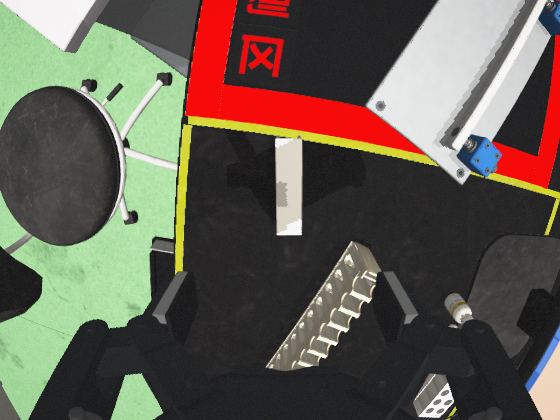

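Run:
```python
from h import *
T=(np.array([466.97,-123.47,200.0]),np.array([180,0,38.945]))
pts=[(275.5,138.5),(300.5,138.5),(302,235),(276.5,236)]
w=np.array([onz("wrist",p,30,T) for p in pts]);print(np.round(w,1),np.round(w.mean(0),1))
for i in range(4):
    d=w[(i+1)%4]-w[i]; print(round(np.linalg.norm(d),1), round(np.degrees(np.arctan2(d[1],d[0])),1))
# jig/rack check
for p,z in [((369,104),10),((463,184),10)]: print(onz("wrist",p,z,T).round(1))
im=cv2.imread("pics/b_liner.png")[120:250,230:350]; cv2.imwrite("pics/b_linz.png",cv2.resize(im,(552,598),interpolation=cv2.INTER_NEAREST))
for p,z in [((369,104),10),((463,184),10)]: print(onz("wrist",p,z,T).round(1))
```

```text
[[ 428.   -89.4   30. ]
 [ 446.6  -74.3   30. ]
 [ 511.4 -149.9   30. ]
 [ 491.4 -167.5   30. ]] [ 469.3 -120.3   30. ]
23.9 39.0
99.6 -49.4
26.6 -138.6
100.6 129.1
[479.5  -1.7  10. ]
[625.7  10.6  10. ]
[479.5  -1.7  10. ]
[625.7  10.6  10. ]
```

View pics/b_linz.png

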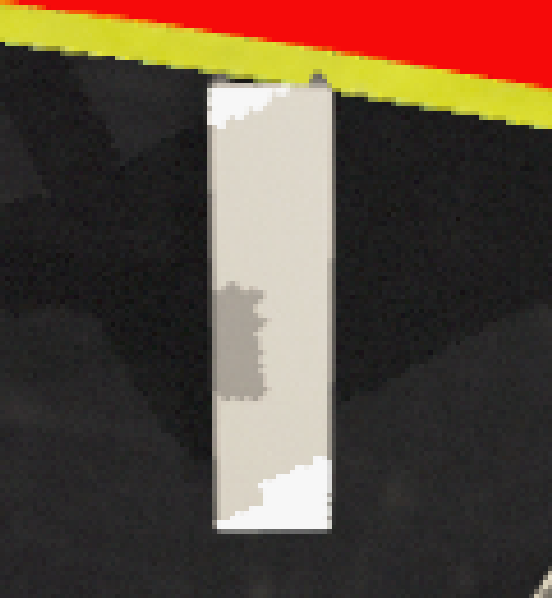

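Run:
```python
from h import *
a=[180,0,39.5]
grip(50,30)
goto([468.8,-121,70],a); move_l([468.8,-121,6],a,120)
print(get_obs()["wrist_force"]); grip(20,30); wait(.2); o=get_obs(); print(o["grip_width"],o["tcp_pos"],o["wrist_force"],o["t"])
move_l([468.8,-121,90],a,150)
o=get_obs(); print(o["grip_width"],o["wrist_force"])
goto([548,150,150],[180,0,5.4]); wait(.3); im,T=snap("wrist","c_jig"); print(T,get_obs()["t"]); 
for k in ("liner","rail_top","jig","jig_bed"):
    for d in regions_of(k,"wrist")[:2]:
        print(k,round(d["score"],2),np.round(d["extent"],1))
snap("top","c_top")
```

```text
[0.30778325 0.41789262 0.16436993]
25.456748353701606 [ 470.13824959 -121.51717622    7.31013992] [0.53838664 0.25900813 5.32010244] 6.1083
25.37220934832726 [-0.53433715  0.21808527 -0.85685992]
(array([547.93464902, 149.03270443, 149.73643984]), array([1.79995052e+02, 2.89326331e-02, 5.31822182e+00])) 8.275
liner 0.67 [287.  268.8  65.3 196.8]
rail_top 0.68 [335.1 177.9  85.8 269.6]
jig 0.77 [285.3 170.2 189.  286.2]
jig_bed 0.72 [272.2 170.1 173.3 284.9]
```

View pics/c_jig.png

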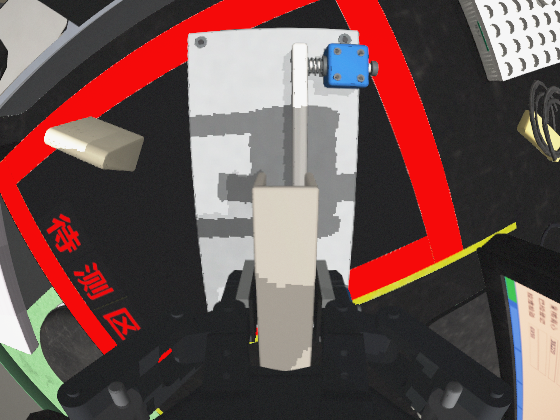

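Run:
```python
import cv2
im=cv2.imread("pics/c_jig.png")[20:220,180:400]; cv2.imwrite("pics/c_jigz.png",cv2.resize(im,(660,600),interpolation=cv2.INTER_CUBIC))
im=cv2.imread("pics/c_top.png")[160:320,90:310]; cv2.imwrite("pics/c_topz.png",cv2.resize(im,(770,560),interpolation=cv2.INTER_CUBIC))
```

```text
(no output)
```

View pics/c_jigz.png

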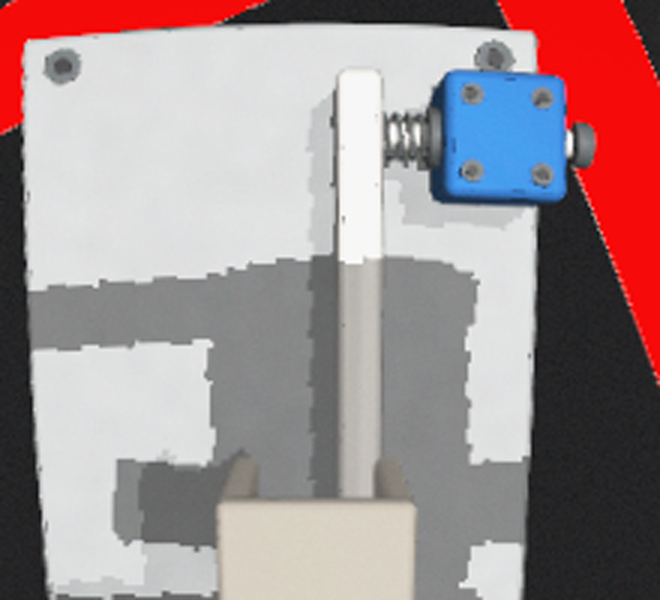

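View pics/c_topz.png

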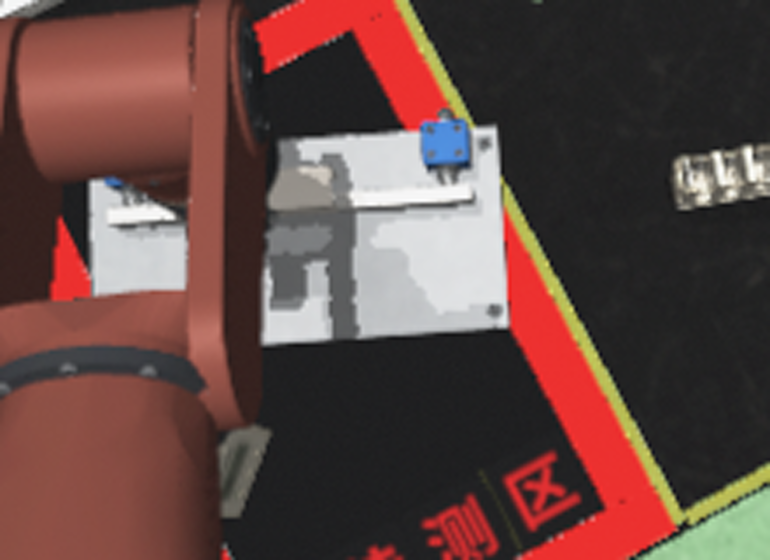

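Run:
```python
from h import *
T=(np.array([547.93464902, 149.03270443, 149.73643984]), np.array([1.79995052e+02, 2.89326331e-02, 5.31822182e+00]))
a=np.radians(5.4); ex=np.array([np.cos(a),np.sin(a)]); ey=np.array([-np.sin(a),np.cos(a)])
def tool(w): d=w[:2]-T[0][:2]; return np.round([d@ex,d@ey],1)
for nm,p,z in [("bed -x+y",(188.3,33.3),10),("bed +x+y",(358.3,30.7),10),("rail far L",(292.7,44.5),40),("rail far R",(307.3,44.5),40),("rail mid L",(293.3,153),40),("rail mid R",(307.3,153),40),("liner L",(252.7,186.7),172.4),("liner R",(318.3,186.7),172.4),("liner L low",(257.5,360),172.4),("R",(312,360),172.4)]:
    w=onz("wrist",p,z,T); print(nm,w.round(1),"along jig axes from tcp",tool(w))
```

```text
bed -x+y [450.1 291.7  10. ] along jig axes from tcp [-84.  151.3]
bed +x+y [596.7 305.7  10. ] along jig axes from tcp [ 63.3 151.4]
rail far L [541.7 279.6  40. ] along jig axes from tcp [  6.1 130.6]
rail far R [552.7 280.8  40. ] along jig axes from tcp [ 17.1 130.7]
rail mid L [550.2 195.1  40. ] along jig axes from tcp [ 6.6 45.6]
rail mid R [561.1 196.2  40. ] along jig axes from tcp [17.6 45.7]
liner L [531.1 199.7 172.4] along jig axes from tcp [-12.  52.]
liner R [556.  202.  172.4] along jig axes from tcp [13. 52.]
liner L low [537.8 111.3 172.4] along jig axes from tcp [-13.6 -36.6]
R [565.1 113.9 172.4] along jig axes from tcp [ 13.8 -36.6]
```

Run:
```python
from h import *
a=[180,0,5.6]
move_l([559.7,150.5,60],a,150); wait(.3); im,T=snap("wrist","d"); o=get_obs(); print(T,o["t"],o["wrist_force"])
cv2.imwrite("pics/dz.png",cv2.resize(im[0:220,180:400,::-1],(600,600),interpolation=cv2.INTER_CUBIC))
```

```text
(array([560.42887519, 150.62304573,  61.12080279]), array([-1.79996286e+02, -1.13573635e-01,  5.60300998e+00])) 9.6333 [-0.8962791  -0.49981859 -0.32948261]
```

View pics/dz.png

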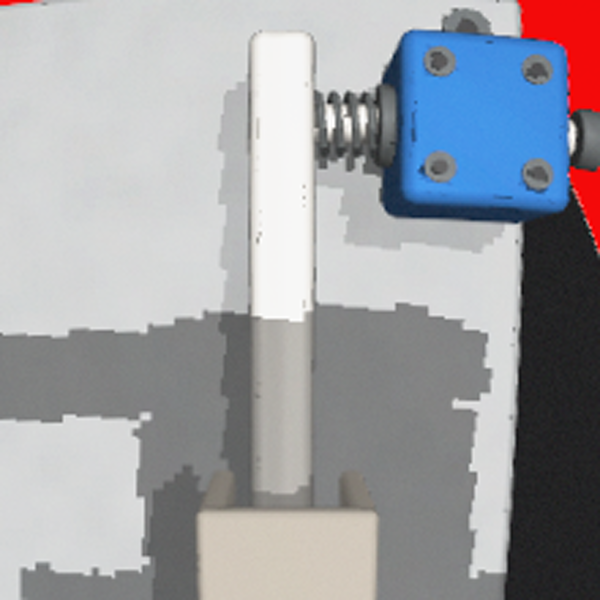

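Run:
```python
from h import *
a=[180,0,5.6]
x,y=559.0,150.4
f0=get_obs()["wrist_force"]
for z in (40,30,26,24,22.5,21.5,20.5):
    move_l([x,y,z],a,40 if z>26 else 25); wait(.15); o=get_obs(); df=o["wrist_force"]-f0; print(z,o["tcp_pos"].round(2),df.round(2))
    if abs(df[2])>3 or np.hypot(*df[:2])>3: break
print(o["t"])
snap("wrist","e"); snap("side","e_s")
```

```text
40 [559.37 150.45  40.33] [ 1.36  0.88 -0.23]
30 [559.1  150.41  30.03] [ 0.74  0.88 -0.67]
26 [559.06 150.43  26.05] [ 0.54  0.19 -0.2 ]
24 [559.   150.42  24.  ] [1.33 0.69 0.55]
22.5 [559.   150.41  22.5 ] [ 0.78  1.09 -0.62]
21.5 [558.96 150.39  21.47] [ 0.78  0.67 -0.03]
20.5 [559.47 150.47  21.33] [-0.7   0.25  6.67]
13.0417
```

View pics/e.png

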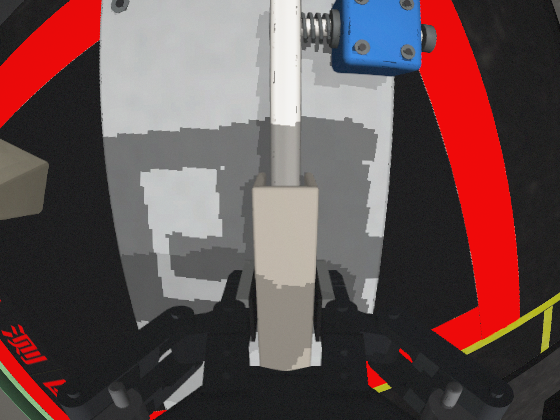

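Run:
```python
from h import *
a=[180,0,5.6]
x,y=559.0,150.4
move_l([x,y,21.3],a,25); grip(48); wait(.1); o=get_obs(); print(o["tcp_pos"],o["wrist_force"],o["grip_width"])
move_l([x,y,110],a,120); wait(.3)
im,T=snap("wrist","f"); o=get_obs(); print(o["t"],T)
cv2.imwrite("pics/fz.png",cv2.resize(im[20:300,150:430,::-1],(600,600),interpolation=cv2.INTER_CUBIC))
```

```text
[558.8576852  150.38977292  21.11148313] [-0.89204749  0.42350102  0.20582392] 48.1734168377272
15.0833 (array([558.46383985, 150.31756288, 109.12582598]), array([1.79996375e+02, 8.91617571e-02, 5.59833516e+00]))
```

View pics/fz.png

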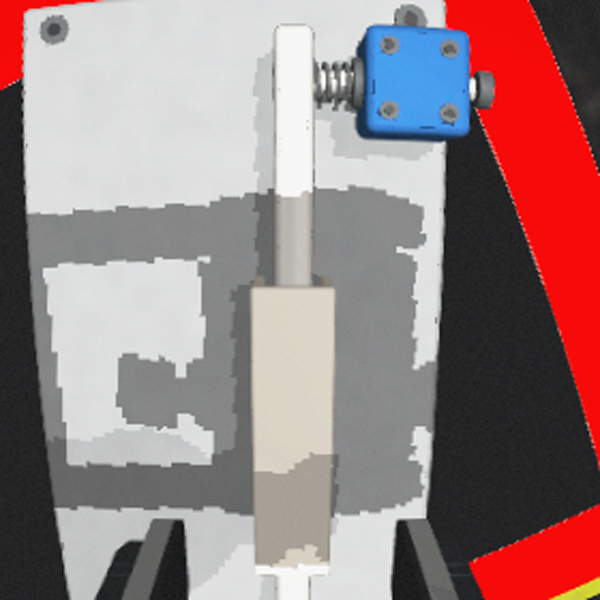

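Run:
```python
from h import *
T=(np.array([558.46,150.32,109.13]),np.array([180,0.089,5.598]))
g=lambda x,y:(150+x*280/600,20+y*280/600)
w=np.array([onz("wrist",g(*p),44,T) for p in [(251.5,288),(334.5,288),(330,567),(254.5,567)]]);print(w.round(1),w.mean(0))
for i in range(4):
    d=w[(i+1)%4]-w[i]; print(round(np.linalg.norm(d),1), round(np.degrees(np.arctan2(d[1],d[0])),1))
w=np.array([onz("wrist",g(*p),40,T) for p in [(275,26),(314,26)]]);print(w.round(1),w.mean(0))
print(solve_ik([598,-239,200],[180,0,11]))
goto([598,-239,190],[180,0,11]); wait(.3); im,T=snap("wrist","g"); o=get_obs(); print(o["t"],T)
for k in ("rack","splint_face"):
    for d in regions_of(k,"wrist")[:2]: print(k,round(d["score"],2),np.round(d["extent"],1))
```

```text
[[542.3 200.2  44. ]
 [567.  202.7  44. ]
 [577.  107.2  44. ]
 [550.9 104.6  44. ]] [559.28877536 153.67430795  44.        ]
24.9 5.7
96.0 -84.1
26.2 -174.4
96.0 95.2
[[541.5 280.5  40. ]
 [553.  281.7  40. ]] [547.25470429 281.07737508  40.        ]
[-2.80251024e+01  1.61988461e+01  9.13116653e+01 -2.54444375e-14
  7.24894886e+01 -3.90251024e+01]
16.9167 (array([ 598.15797146, -238.06842403,  189.81506187]), array([-1.79984427e+02,  1.31238742e-02,  1.10735898e+01]))
rack 0.63 [292.9 191.9  30.9 258. ]
splint_face 0.63 [294.4 194.1  29.  255.2]
```

View pics/g.png

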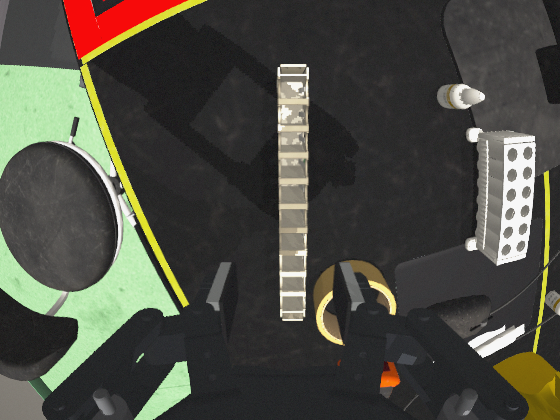

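Run:
```python
from h import *
T=(np.array([ 598.15797146, -238.06842403,  189.81506187]),np.array([-1.79984427e+02,  1.31238742e-02,  1.10735898e+01]))
w=np.array([onz("wrist",p,74,T) for p in [(278,66),(309,66),(305,320),(281,320)]]);print(w.round(1),w.mean(0))
for i in range(4):
    d=w[(i+1)%4]-w[i]; print(round(np.linalg.norm(d),1), round(np.degrees(np.arctan2(d[1],d[0])),1))
im=cv2.imread("pics/g.png"); hsv=cv2.cvtColor(im,cv2.COLOR_BGR2HSV); m=cv2.inRange(hsv,(35,60,30),(90,255,255)); ys,xs=np.where(m); s=(xs>250)&(xs<340)&(ys>50)&(ys<330); print(s.sum(), xs[s][:10],ys[s][:10])
cv2.imwrite("pics/gz.png",cv2.resize(im[50:330,200:400],(571,800)[:2] and (428,600),interpolation=cv2.INTER_CUBIC))
im=cv2.imread("pics/a_side.png"); hsv=cv2.cvtColor(im,cv2.COLOR_BGR2HSV); m=cv2.inRange(hsv,(35,60,30),(90,255,255)); ys,xs=np.where(m); s=(xs>270)&(xs<340)&(ys>210)&(ys<310); print(s.sum())
```

```text
[[ 571.  -126.9   74. ]
 [ 594.6 -122.1   74. ]
 [ 640.2 -349.3   74. ]
 [ 617.  -353.8   74. ]] [ 605.68093001 -238.03518929   74.        ]
24.0 11.5
231.8 -78.6
23.7 -169.3
231.4 101.4
6 [252 264 255 304 304 304] [ 60 156 159 159 160 161]
4
```

View pics/gz.png

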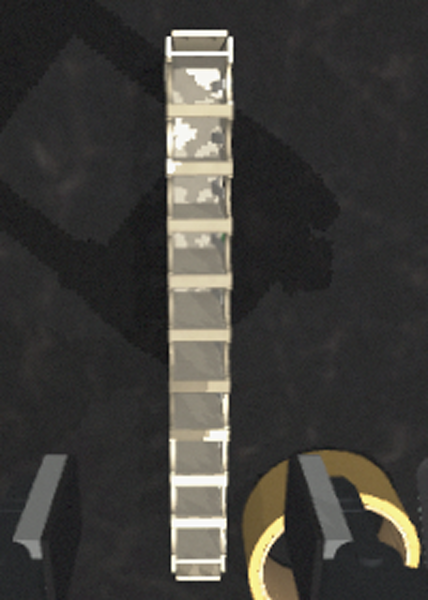

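Run:
```python
from h import *
a=[180,0,11.4]
x,y=605.5,-238.2
goto([x,y,120],a); move_l([x,y,42],a,100); wait(.1)
o=get_obs(); print(o["tcp_pos"],o["wrist_force"])
grip(15,40); wait(.2); o=get_obs(); print(o["grip_width"],o["tcp_pos"],o["wrist_force"],o["t"])
zg=o["tcp_pos"][2]
move_l([x,y,125],a,150); wait(.2)
o=get_obs(); print(o["grip_width"],o["wrist_force"],o["moment"])
snap("side","h_s"); im,T=snap("wrist","h_w"); print(get_obs()["t"])
```

```text
[ 606.44224066 -238.66461038   43.196912  ] [-0.44985634  0.3118999  -0.21915471]
23.215812989185896 [ 606.08716173 -238.49620684   42.86426149] [-0.28362563  0.73903466  4.17372052] 18.9667
23.249631699848017 [-0.34242135  0.48040873 -0.96348597] [-0.02502897 -0.045131    0.0282954 ]
19.9667
```

View pics/h_s.png

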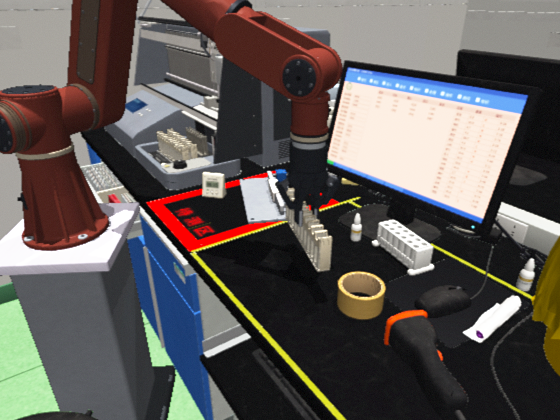

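View pics/h_w.png

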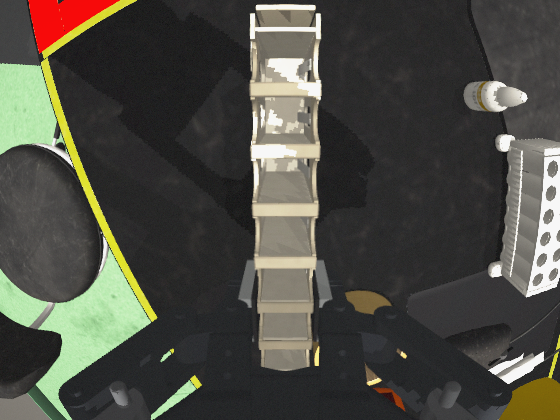

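```bash
cat >> h.py <<'E'
A=[180,0,5.6]; ex=np.array([np.cos(np.radians(5.6)),np.sin(np.radians(5.6))]); ey=np.array([-ex[1],ex[0]])
R0=np.array([559.6,151.5])
def P(jx,dy,z): return [*(R0+ex*(jx-22)+ey*dy),z]
def J(p): d=np.array(p[:2])-R0; return np.round([d@ex+22,d@ey,p[2]],2)
def F():
    o=get_obs(); f=o["wrist_force"]; return J(o["tcp_pos"]),np.round([f[:2]@ex,f[:2]@ey,f[2]],2),o["t"]
E
python3 - <<'E'
from h import *
move_l([605.5,-238.2,145],[180,0,11.4],150)
goto(P(-16,1.5,140),A); move_l(P(-16,1.5,65),A,120); wait(.3); print(F())
im,T=snap("wrist","i_w"); snap("side","i_s"); print(T)
E
```

```text
(array([-15.34,   1.57,  65.84]), array([ 0.64,  0.15, -0.6 ]), 22.8)
(array([522.28335306, 149.41689114,  65.84126962]), array([-1.79994322e+02, -9.28732044e-02,  5.60326774e+00]))
```

View pics/i_w.png

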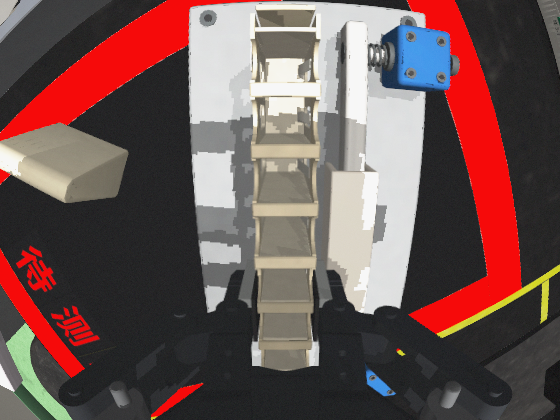

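View pics/i_s.png

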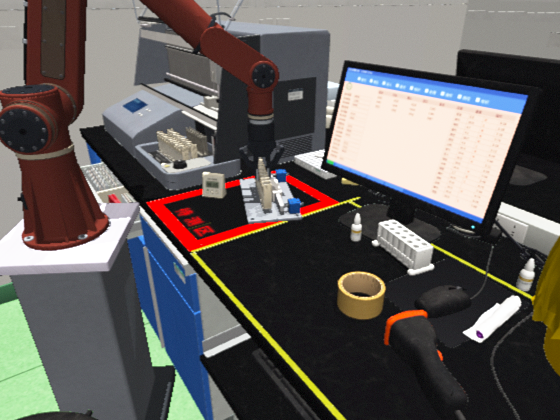

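Run:
```python
from h import *
b=F()[1]
move_l(P(-16,1.5,56),A,80); wait(.15)
for z in (55,54.2,53.4,52.8,52.2,51.6,51):
    move_l(P(-16,1.5,z),A,30); wait(.12); r=F(); print(z,r[0],(r[1]-b).round(2))
    if r[1][2]-b[2]>4: break
print(r[2])
```

```text
55 [-15.92   1.49  55.08] [-0.28  0.8   1.3 ]
54.2 [-15.99   1.5   54.19] [-0.19  0.29 -0.2 ]
53.4 [-16.03   1.5   53.39] [-0.72  0.18  0.36]
52.8 [-15.87   1.5   52.87] [ 0.61 -0.26 -0.19]
52.2 [-15.8    1.52  52.84] [-1.93  0.51  6.82]
25.1417
```

Run:
```python
from h import *
move_l(P(-16,1.5,53.8),A,30); wait(.15); b=F()[1]
move_l(P(-8,1.5,53.6),A,60); wait(.12); print(F())
for jx in (-5,-3,-1.5,0,1.5,3):
    move_l(P(jx,1.5,53.6),A,40); wait(.15); r=F(); print(jx,r[0],(r[1]-b).round(2))
    if r[1][0]-b[0]<-9: break
print(r[2])
snap("wrist","j_w")
```

```text
(array([-7.96,  1.47, 53.43]), array([ 0.51, -1.13, -0.71]), 25.9417)
-5 [-5.04  1.5  53.57] [-1.06 -0.52  1.28]
-3 [-2.95  1.47 53.63] [-0.67 -1.53  0.26]
-1.5 [-1.98  1.5  53.41] [-2.97  0.41  0.23]
0 [-0.65  1.52 53.3 ] [-4.55  0.78  1.53]
1.5 [ 0.91  1.49 53.28] [-6.35 -0.09  0.81]
3 [ 1.99  1.52 53.28] [-6.82 -0.7   2.92]
28.3417
```

View pics/j_w.png

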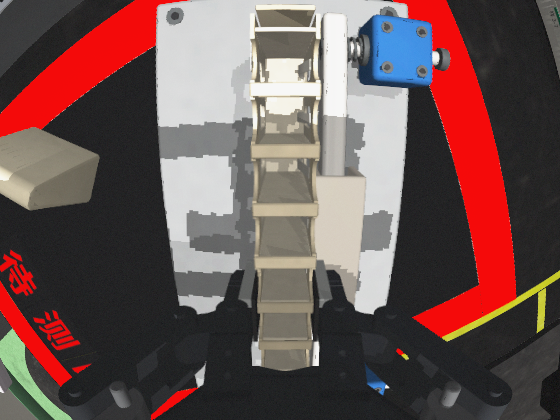

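Run:
```python
from h import *
b=np.array([0.3,-.3,-.8])
for jx,z in ((4.3,53.3),(4.5,52.8),(4.6,52.3),(4.6,51.9),(4.6,51.5)):
    move_l(P(jx,1.5,z),A,30); wait(.2); r=F(); print(jx,z,r[0],(r[1]-b).round(2), get_obs()["ee_rot"].round(2))
    if r[1][2]-b[2]>12: break
print(r[2],get_obs()["moment"])
im,T=snap("wrist","k_w"); snap("side","k_s"); im2,_=snap("top","k_t"); print(T)
cv2.imwrite("pics/k_wz.png",cv2.resize(im[0:320,140:460,::-1],(600,600),interpolation=cv2.INTER_CUBIC))
s=cv2.imread("pics/k_s.png")[130:250,200:340]; cv2.imwrite("pics/k_sz.png",cv2.resize(s,(700,600),interpolation=cv2.INTER_CUBIC))
```

```text
4.3 53.3 [ 3.    1.53 53.1 ] [-7.04  0.4   2.73] [179.99   0.18   5.61]
4.5 52.8 [ 3.28  1.56 52.92] [-7.63  0.48  4.83] [179.99   0.18   5.6 ]
4.6 52.3 [ 3.28  1.55 52.89] [-9.3   0.77  7.65] [179.99   0.21   5.61]
4.6 51.9 [ 3.28  1.55 52.87] [-8.99  0.46  8.07] [179.99   0.22   5.61]
4.6 51.5 [ 3.31  1.54 52.88] [-10.17   0.22  12.58] [179.99   0.23   5.61]
30.6417 [-0.23402346  1.90978045 -0.01073342]
(array([540.84898625, 151.20618466,  52.88108298]), array([179.98673765,   0.22823455,   5.60880651]))
```

View pics/k_wz.png

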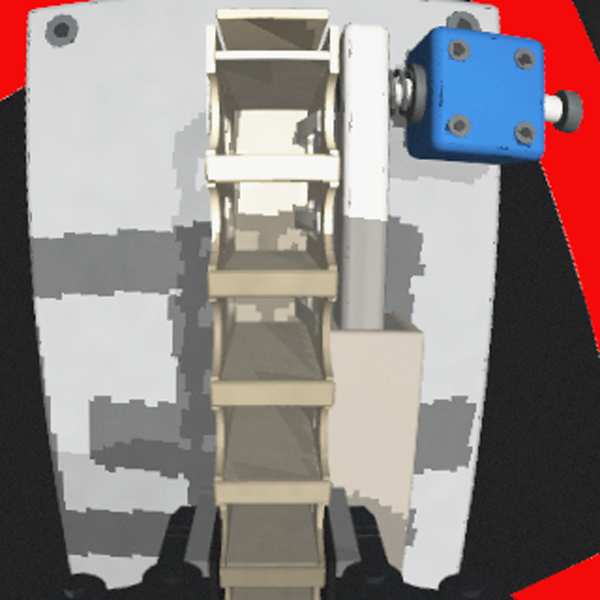

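View pics/k_sz.png

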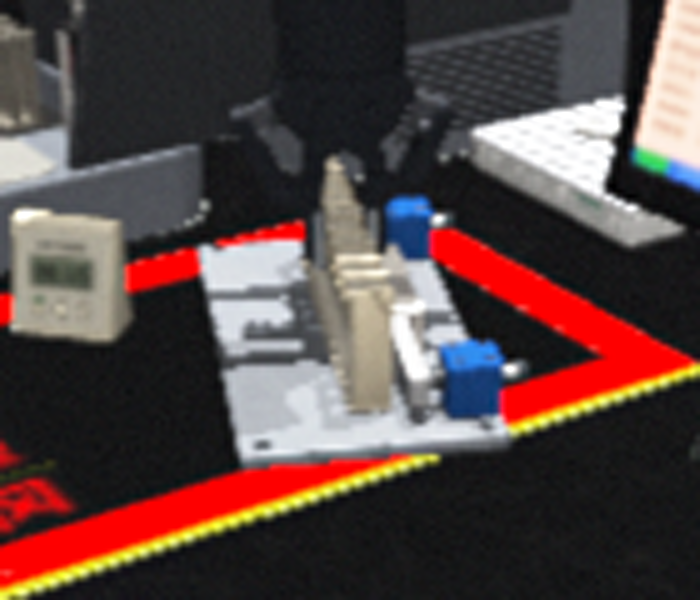

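Run:
```python
from h import *
T=(np.array([540.84898625, 151.20618466,  52.88108298]), np.array([179.98673765,   0.22823455,   5.60880651]))
g=lambda x,y:(140+x/1.875,y/1.875)
for n,p,z in [("railL",(343.5,32),40),("railR",(386.5,32),40),("railL2",(342,320),40),("railR2",(386,320),40),("linL",(329,332),44),("linR",(423,332),44),("bedL",(27,12),10),("bedR",(500,4),10),("rackL",(206,168),86),("rackR",(341,168),86),("rackL foot?",(237,205),13)]:
    print(n,J(onz("wrist",g(*p),z,T)))
# rest reference from f image
T=(np.array([558.46,150.32,109.13]),np.array([180,0.089,5.598]))
g=lambda x,y:(150+x*280/600,20+y*280/600)
for n,p,z in [("railL",(275,30),40),("railR",(314,30),40),("bedL",(23,14),10),("bedR",(446,4),10),("railL2",(275,280),40),("railR2",(312,280),40)]: print("rest",n,J(onz("wrist",g(*p),z,T)))
print(F())
```

```text
railL [ 21.34 127.78  40.  ]
railR [ 32.29 128.45  40.  ]
railL2 [21.69 52.65 40.  ]
railR2 [33.33 52.81 40.  ]
linL [18.  50.3 44. ]
linR [42.54 50.64 44.  ]
bedL [-73.91 149.33  10.  ]
bedR [ 74.54 151.    10.  ]
rackL [-7.93 89.48 86.  ]
rackR [15.82 89.5  86.  ]
rackL foot? [-6.94 82.01 13.  ]
rest railL [ 16.59 128.87  40.  ]
rest railR [ 28.13 128.9   40.  ]
rest bedL [-73.9 148.6  10. ]
rest bedR [ 74.66 147.57  10.  ]
rest railL2 [16.46 52.01 40.  ]
rest railR2 [27.74 52.03 40.  ]
(array([ 3.3 ,  1.54, 52.88]), array([-11.04,  -0.61,  10.28]), 30.7917)
```

Run:
```python
from h import *
for _ in range(3): wait(.3); print(F(),get_obs()["grip_width"])
sign_off(); print("handed in")
```

```text
(array([ 3.33,  1.55, 52.88]), array([-10.5 ,  -0.29,  10.48]), 31.0917) 23.427569723778902
(array([ 3.31,  1.55, 52.88]), array([-10.3 ,  -0.54,  11.29]), 31.3917) 23.508874515235576
(array([ 3.31,  1.54, 52.87]), array([-10.89,  -0.77,  10.58]), 31.6917) 23.447374831150206
the job is handed in; nothing more can be done
handed in
```

I hung the liner over the middle of the rail and let go of it. Then I stood the rack on the bed with its splint side against the liner, pressed it down and back, and handed in at about 31.7 s while still holding it. No verdict is reported.

Last checks before handing in:
- **Liner:** it looked seated and square over the rail, with its front face up against the rail.
- **Rail:** the wrist picture put it about 5 mm back; arm travel since first contact suggested about 6 mm. Both are inside the 3–10 mm band.
- **Forces:** the wrist read a steady 10–11 N back and 10–11 N down. By the spring figures, about 7 N of the backward push should reach the liner.
- **Rack:** tilt is about 0.016 rad from the picture. The fingers were at the same height as when the foot first touched the bed, so the foot should be flat.
- **Other objects:** the timer looked unmoved in the last side picture. I kept clear of the bottle and the tape roll, but did not measure any of the three again.

The contact forces on the liner and bed, and the rail position, are estimates from the wrist readings and pictures; I could not measure them directly. I also never saw the green splint clearly. I took it to be on the fence side because no green showed on the face towards the robot, and there was only a faint green hint on the other side.

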